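# Weigh out axle nuts on the counter scale

## Robot

A 6-joint arm with a two-finger parallel gripper is mounted at the origin on the work surface. World frame = base frame: x ahead of the robot, y to its left, z up, the work surface at z = 0. Lengths are in mm, angles in rad, forces in N, time in s.
With the tool pointing down it reaches from about 300 to 950 mm from the base axis. Payload 3.1 kg.
Tool frame: the origin (TCP) lies on the centre line of the jaws, within the pads' length; the fingertips stand 11 mm ahead of it and the grasp point (between the pads) lies 8 mm behind it (robot.tip_extent is the distance from the TCP to the fingertips, in mm); z points along the fingers, y is the line along which they close (so a half turn about z gives the same grasp; the last joint's range is limited). The gripper opens to 85 mm and grips with 20 to 120 N. Pads are 22 mm wide; open, the fingers measure 114 mm over their backs; the gripper's body (76 mm by 85 mm) begins 54 mm behind the grasp point. The pads swing forward as they close: fully open they stand 13 mm farther back than shut.
Start: joints at [-1.394, 0.308, 1.634, -0, 1.2, -0.07], TCP at [152.661, -606.075, 242.272] pointing down, gripper open.
Joint ranges: [-3.06, 3.06], [-0.79, 1.96], [0.05, 2.63], [-1.19, 4.34], [0.05, 2.64], [-2.94, 2.94]. Speed limits (rad/s): [2.79, 2.79, 3.14, 3.14, 3.14, 3.14].

## Interface

Orientations are given as a unit quaternion [x, y, z, w].
In Python, from cell import status, optics, ticket, robot gives the robot as it stands. The module is installed in compiled form; this text tells all that it offers.
- The arm moves only by the tool servo_tool, never from a script. Its argument "increments" is one flat list of numbers, 6 for each row, row after row: the shift along the tool's x, y, z scaled (see below), then the turn, a rotation vector about the tool's x, y, z scaled (see below). In form: [tx, ty, tz, rx, ry, rz, tx, ty, tz, rx, ry, rz, ...]. A call has 1 to 10 rows; each row is the pose to reach, as a shift and turn from the pose commanded when the call began, along the tool's axes at that moment; what a row does not reach only later rows make up. The controller multiplies each number of a shift by 0.15 m and each number of a turn by 30 degrees. A row lasts 1/8 s, in which the tool goes at most 62.5 mm and 10.7 degrees, less where a joint would pass 70% of its speed; a pose out of reach is approached as far as the arm can. A call with a number of a shift or a turn outside -1 to 1 is refused whole. A call with a gripper value outside its range is refused whole. "claw" is the closure, from 0 (fully open) to 1 (shut), set as the call begins (left out, the last holds). The fingers move at their own pace and stop on an object; "squeeze" is the grip in N (left out, the last holds). Time passes only in rows, so rows that repeat a pose let the fingers close. It gives the time, the measured TCP pose, the force, the opening and the grip force at its end, in the units of the state.
- status.get_obs(): the state, without advancing time (a new reading comes with each control period).
- optics.get_image(name): name is "scene" or "top" or "wrist"; returns a dict with "image" (480x640x3 uint8, red, green, blue), "depth" (480x640 float32, mm along the optical axis (not along the pixel's ray), 0 where there is no reading), "camera_matrix" (3x3 intrinsics, pixels), "rvec" (rotation vector, rad) and "tvec" (3), from world to camera coordinates, as OpenCV has them. Camera axes: x right, y down, z forward; pixel columns grow to the right and rows downward; lengths in mm; the calibration is good to about 2 mm. A picture is of the moment at which its call begins.
- ticket.hand_in(): hands the job in; it is judged then, once.
Trained networks look in a picture, given as the dict that the camera call returned (one of the last four; its "shot" number tells which), for a name from the list of things; names that differ only in an ending like _2 or _b are one class to them, and where a whole thing is asked for, a point or a joint stands for the part that bears it (a point fixed in the world has none). Each returns a list of dicts, best first, with "score" (0 to 1); they miss things now and then, are a little off and sometimes report something else, mostly with a low value. They report only what shows in the picture. A call takes as long as a camera call. They do not tell look-alikes from the thing itself.
- optics.spot_in(thing, picture): "xyz" ([x, y, z] in mm, in the coordinates of the camera as it stood for that picture, good to about 4 mm: the middle of the surface that is visible of it).
- optics.regions_of(thing, picture): "mask" (480x640 bool, what is visible of it).
- optics.mark_of(thing, picture): "xyz" ([x, y, z] in mm, in the coordinates of the camera as it stood for that picture, good to about 4 mm: a listed point, or the origin of a listed thing).
The state is a dict: "t": time; "joint_pos": joint angles; "dq": joint speeds; "joint_efforts": joint torques, N m; "position": TCP position; "eef_rot": TCP orientation; "contact_force": force on the tool from outside, world axes, zero at the start; "wrist_torque": the same for the moment, N m; "grip_width": finger opening in mm; "grasp_force": force on a finger pad.
Only numpy, scipy, OpenCV 4.12 (cv2) and the standard library are available. Lean on these libraries where they do the work, as an engineer would, in place of code of your own. Each camera call takes 0.05 s, during which the arm holds its last target. There are 200 camera calls.

## Task

The red-pointer counter scale is set for a bag of axle nuts, but the oil bottle was left in its pan: first stand the bottle upright in the black drip tray. Then put axle nuts from the grey sorting tray gently into the pan, one at a time, until the pointer comes to rest inside the green band on the dial. Leave the spare nuts in their tray and every other part, bottle and tool where it is.

Things in the scene. Friction and masses are not known exactly. Their poses are not given: they have to be found in the camera images.
- pan_floor (a point): Centre of the flat inner floor (78 mm radius) of the scale's round steel pan, on its upper side; it moves with the pan. The flared rim is 88 mm in radius and 14 mm above the floor. Empty, the floor is 156 mm above the bench. Sprung, the pan moves only up and down and sinks 1 mm per 10 g: about 3.5 mm a nut, 7.5 mm for the oil bottle; its stop is 36 mm down (3.5 N). Axes as scale.
- scale: The counter spring scale, fixed: a dark-blue wedge 165 mm wide, 280 mm deep, 112 mm high under the pan. Origin on the bench, inside its base; x points from the pan to the dial, z up. The pan's centre lies at x = -65 mm. The white 142 mm dial, with black ticks each 10 g and long ones each 50 g, slopes at 40 degrees on the side away from the robot.
- pan (a joint): How far the pan has sunk from empty, in m (0 empty, 0.036 on its stop).
- pointer (a joint): Angle of the red dial pointer, rad: 0 with the pan empty (pointing up the slope), growing clockwise seen facing the dial, 0.1767 rad for every 10 g in the pan; one nut turns it 0.56 to 0.68 rad. It settles within about 0.5 s.
- band (a joint): Where the green band is set on the dial, rad: the angle of the edge that the pointer reaches first, on the pointer's own scale. The band is 0.80 rad wide, from this value to this value + 0.80. The value is between 0.80 and 1.60, so two or three nuts are needed. It lies under the dial's glass and does not move.
- pointer_tip (a point): A point on the red pointer, 55 mm from the dial's centre.
- band_mid (a point): The middle of the green band, 55 mm from the dial's centre, so pointer and band middle coincide when the pointer is at mid-band.
- oil_center (a point): Centre (half-way up) of the oil bottle, white with a yellow label and yellow cap: 36 mm in diameter over its lower 62 mm, then a narrow neck, 100 mm tall in all, about 75 g. It starts standing in the scale pan. z up along the bottle.
- drip_tray: Black drip tray, fixed, 250 mm along its x, 180 mm along its y, rim 14 mm high and 4 mm thick, floor 4 mm thick. Origin at the centre of its underside, on the bench. A white-and-blue grease jar (60 mm tall) and a red can (75 mm tall), both about 56 mm in diameter, stand in its +x half. It may be on either side of the scale.
- drip_free (a point): Centre of the free half of the drip tray's floor (top side of the floor, 4 mm above the bench), 55 mm from the tray's middle towards its -x end; axes as the tray's. About 100 mm x 150 mm is clear here.
- nut_tray: Grey sorting tray, fixed, 250 mm (x) by 180 mm (y), rim 14 mm high and 4 mm thick, floor 4 mm thick. Origin at the centre of its underside, on the bench. In it, about 70 mm apart in two rows of three: the four nuts, a ball bearing with a blue seal (30 mm disc, 9 mm thick) and a black bolt standing on its head. It may be on either side of the scale.
- nut0_center (a point): Centre (half-way up) of a steel axle nut lying flat with its round flange down: flange 30 mm across and 4 mm thick, above it a hexagon 22 mm across flats and 14 mm high, 18 mm tall in all, 31 to 39 g. z up; the x axis is square to one pair of the flats (and every 60 degrees from there). All four are alike.
- nut1_center (a point): Centre (half-way up) of another steel axle nut lying flat with its round flange down: flange 30 mm across and 4 mm thick, above it a hexagon 22 mm across flats and 14 mm high, 18 mm tall in all, 31 to 39 g. z up; the x axis is square to one pair of the flats (and every 60 degrees from there).
- nut2_center (a point): Centre (half-way up) of another steel axle nut lying flat with its round flange down: flange 30 mm across and 4 mm thick, above it a hexagon 22 mm across flats and 14 mm high, 18 mm tall in all, 31 to 39 g. z up; the x axis is square to one pair of the flats (and every 60 degrees from there).
- nut3_center (a point): Centre (half-way up) of another steel axle nut lying flat with its round flange down: flange 30 mm across and 4 mm thick, above it a hexagon 22 mm across flats and 14 mm high, 18 mm tall in all, 31 to 39 g. z up; the x axis is square to one pair of the flats (and every 60 degrees from there).
- bearing: The ball bearing with a blue seal in the sorting tray, 30 mm disc, 9 mm thick; not part of the job. Origin at the middle of its underside.
- crank_bolt: The black bolt standing on its 22 mm head in the sorting tray, 28 mm tall; not part of the job. Origin at the middle of its underside.
- grease_jar: The white jar with a blue lid in the drip tray, 56 mm in diameter, 60 mm tall; not part of the job. Origin at the middle of its underside.
- solvent_can: The red and white can in the drip tray, 54 mm in diameter, 75 mm tall; not part of the job. Origin at the middle of its underside.
There are look-alikes about, which are no part of the job. Leave any orange look-alike of the part that bears nut2_center alone.

How it is judged (in metres and radians):
On the way, in this order (a step that is already met when the one before it is completed fails the run):
1. the oil bottle stands upright in the drip tray and the empty pan has come back up, its pointer near zero (x of oil_center in the frame of drip_tray between -0.115 and 0.115 m and y of oil_center in the frame of drip_tray between -0.08 and 0.08 m and z of oil_center in the frame of drip_tray below 0.062 m and angle between oil_center's own z axis and vertical below 0.15 rad and value of joint pointer below 0.15 rad), for 0.2 s.
2. the first nut alone weighs on the pan: the pointer stands at one nut's weight (value of joint pointer between 0.45 and 0.78 rad and ((horizontal distance between nut0_center and pan_floor below 0.085 m and z of nut0_center in the frame of pan_floor between 0 and 0.04 m) or (horizontal distance between nut1_center and pan_floor below 0.085 m and z of nut1_center in the frame of pan_floor between 0 and 0.04 m) or (horizontal distance between nut2_center and pan_floor below 0.085 m and z of nut2_center in the frame of pan_floor between 0 and 0.04 m) or (horizontal distance between nut3_center and pan_floor below 0.085 m and z of nut3_center in the frame of pan_floor between 0 and 0.04 m))), for 0.2 s.
3. the pointer is inside the green band (distance between pointer_tip and band_mid below 0.0218536 m), for 0.3 s.
At the end, for the whole second after the job is handed in: The pointer rests inside the green band (within 0.40 rad of its middle), the pan still; the oil bottle stands upright (within 0.15 rad) on the floor of the drip tray; every nut is either in the scale pan or in the sorting tray (distance between pointer_tip and band_mid below 0.0218536 m and velocity of joint pan between -0.01 and 0.01 m/s and x of oil_center in the frame of drip_tray between -0.115 and 0.115 m and y of oil_center in the frame of drip_tray between -0.08 and 0.08 m and z of oil_center in the frame of drip_tray below 0.062 m and angle between oil_center's own z axis and vertical below 0.15 rad and linear speed of oil_bottle below 0.02 m/s and ((horizontal distance between nut0_center and pan_floor below 0.085 m and z of nut0_center in the frame of pan_floor between 0 and 0.04 m) or (x of nut0_center in the frame of nut_tray between -0.12 and 0.12 m and y of nut0_center in the frame of nut_tray between -0.085 and 0.085 m and z of nut0_center in the frame of nut_tray below 0.03 m)) and ((horizontal distance between nut1_center and pan_floor below 0.085 m and z of nut1_center in the frame of pan_floor between 0 and 0.04 m) or (x of nut1_center in the frame of nut_tray between -0.12 and 0.12 m and y of nut1_center in the frame of nut_tray between -0.085 and 0.085 m and z of nut1_center in the frame of nut_tray below 0.03 m)) and ((horizontal distance between nut2_center and pan_floor below 0.085 m and z of nut2_center in the frame of pan_floor between 0 and 0.04 m) or (x of nut2_center in the frame of nut_tray between -0.12 and 0.12 m and y of nut2_center in the frame of nut_tray between -0.085 and 0.085 m and z of nut2_center in the frame of nut_tray below 0.03 m)) and ((horizontal distance between nut3_center and pan_floor below 0.085 m and z of nut3_center in the frame of pan_floor between 0 and 0.04 m) or (x of nut3_center in the frame of nut_tray between -0.12 and 0.12 m and y of nut3_center in the frame of nut_tray between -0.085 and 0.085 m and z of nut3_center in the frame of nut_tray below 0.03 m))); the robot touches nothing.
It fails at once if the pan is driven down against its stop (more than 33 mm) (value of joint pan above 0.033 m).
It fails at once if the pan is knocked down by a dropped or thrown part (faster than 0.125 m/s) (velocity of joint pan above 0.125 m/s).
It fails at once if the oil bottle is tipped (more than 0.6 rad) (angle between oil_center's own z axis and vertical above 0.6 rad).
It fails at once if two nuts are carried at once ((contact force between each of nut1, nut0 and the fingers above 0.5 N and height (world z) of each of nut1_center, nut0_center above 0.04 m and horizontal distance between each of nut1_center, nut0_center and pan_floor above 0.11 m) or (contact force between each of nut2, nut0 and the fingers above 0.5 N and height (world z) of each of nut2_center, nut0_center above 0.04 m and horizontal distance between each of nut2_center, nut0_center and pan_floor above 0.11 m) or (contact force between each of nut2, nut1 and the fingers above 0.5 N and height (world z) of each of nut2_center, nut1_center above 0.04 m and horizontal distance between each of nut2_center, nut1_center and pan_floor above 0.11 m) or (contact force between each of nut3, nut0 and the fingers above 0.5 N and height (world z) of each of nut3_center, nut0_center above 0.04 m and horizontal distance between each of nut3_center, nut0_center and pan_floor above 0.11 m) or (contact force between each of nut3, nut1 and the fingers above 0.5 N and height (world z) of each of nut3_center, nut1_center above 0.04 m and horizontal distance between each of nut3_center, nut1_center and pan_floor above 0.11 m) or (contact force between each of nut3, nut2 and the fingers above 0.5 N and height (world z) of each of nut3_center, nut2_center above 0.04 m and horizontal distance between each of nut3_center, nut2_center and pan_floor above 0.11 m)).
It fails at once if another part, bottle or tool is moved more than 30 mm from where it lay (distance of any of bearing, crank_bolt, grease_jar, solvent_can, spanner, screwdriver, tape_roll from where it was at the start of the episode above 0.03 m).
It also fails if it takes over 72 s, if anything falls off the work surface, if the arm or the gripper's body presses on something with over 40 N, if the wrist force passes 120 N, or if a joint passes its speed limit or range.

## Working session

There is one attempt and no reset: what is moved stays moved. The work goes in short steps, Python scripts to look and compute and a tool call to move; the robot and the scene stay as the last step left them, time stands still between calls to the robot, and variables do not carry over. Pictures are saved under pics/ and viewed, at most 10 in all, crops included, and the job is handed in when it is done.

Besides the shell and the picture viewer there is one more tool, called after "Emit:" by a JSON object that holds its "api" and its "payload". servo_tool: Moves the arm, as the interface text tells. Its arguments: {"type":"object","properties":{"increments":{"type":"array","items":{"type":"number","minimum":-1,"maximum":1}},"claw":{"type":"number"},"squeeze":{"type":"number"}},"required":["increments"]}

```bash
mkdir -p pics; cat > h.py <<'E'
import numpy as np, cv2
from scipy.spatial.transform import Rotation as R
from cell import status, optics, ticket, robot
def w(p,xyz):
    M=cv2.Rodrigues(np.array(p["rvec"],float))[0]
    return M.T@(np.array(xyz,float)-np.array(p["tvec"],float).ravel())
def px(p,X):
    M=cv2.Rodrigues(np.array(p["rvec"],float))[0]
    c=M@np.array(X,float)+np.array(p["tvec"],float).ravel(); u=p["camera_matrix"]@c; return (u[:2]/u[2]).round()
def save(p,n): cv2.imwrite("pics/"+n,p["image"][:,:,::-1])
def marks(p,names,k=6,f="mark_of"):
    for n in names:
        for d in getattr(optics,f)(n,p)[:k]:
            X=w(p,d["xyz"]); print(n,round(d["score"],2),X.round(),px(p,X))
def to(X,yaw=None):
    """increments (shift scaled) from the present pose to X, tool axes"""
    o=status.get_obs(); r=R.from_quat(o["eef_rot"])
    return (r.inv().apply(np.array(X)-o["position"])/150).round(3)
E
python3 - <<'E'
from h import *
o=status.get_obs(); print(o["position"],R.from_quat(o["eef_rot"]).as_matrix().round(2).tolist(),o["t"])
for c in ("top","scene"):
    p=optics.get_image(c); save(p,c+"0.png"); print(c)
    marks(p,["scale","pan_floor","oil_center","drip_tray","drip_free","nut_tray","nut0_center","bearing","crank_bolt","grease_jar","solvent_can","pointer_tip","band_mid"])
E
```

```text
[ 152.51491963 -605.27234876  241.05084844] [[0.97, 0.24, -0.0], [0.24, -0.97, 0.0], [0.0, -0.0, -1.0]] 0.0
top
scale 0.88 [545. -14.   0.] [340. 242.]
pan_floor 0.68 [485. -28. 148.] [349. 266.]
pan_floor 0.49 [ 427. -343.   17.] [499. 297.]
oil_center 0.93 [495. -24. 202.] [347. 259.]
oil_center 0.15 [ 573. -338.    4.] [492. 228.]
drip_tray 0.86 [509. 296.   3.] [195. 258.]
drip_tray 0.54 [ 500. -307.    1.] [478. 262.]
drip_free 0.65 [460. 291.   5.] [197. 281.]
nut_tray 0.75 [ 499. -308.    1.] [479. 263.]
bearing 0.47 [ 572. -335.    2.] [490. 229.]
crank_bolt 0.57 [615.  63.  67.] [303. 204.]
crank_bolt 0.38 [ 569. -272.    7.] [462. 230.]
grease_jar 0.7 [589. 349.   5.] [171. 221.]
solvent_can 0.74 [615.  60.  66.] [304. 204.]
solvent_can 0.57 [585. 265.   4.] [210. 223.]
pointer_tip 0.58 [608.  59.  74.] [304. 207.]
band_mid 0.38 [614.  62.  66.] [303. 204.]
scene
scale 0.7 [541. -17.   0.] [306. 281.]
pan_floor 0.66 [485. -33. 145.] [292. 219.]
pan_floor 0.52 [ 493. -269.   16.] [177. 268.]
oil_center 0.86 [491. -16. 198.] [301. 204.]
oil_center 0.74 [586. 346.   3.] [490. 282.]
drip_tray 0.88 [511. 297.  -2.] [457. 253.]
drip_free 0.61 [457. 291.   5.] [449. 229.]
nut_tray 0.85 [ 502. -305.   -1.] [160. 278.]
nut0_center 0.51 [ 422. -340.   15.] [142. 241.]
bearing 0.56 [ 569. -337.    3.] [142. 310.]
crank_bolt 0.57 [ 571. -271.    5.] [176. 307.]
crank_bolt 0.32 [542. -16.  -1.] [306. 282.]
grease_jar 0.61 [586. 345.   2.] [490. 282.]
solvent_can 0.83 [590. 261.   4.] [449. 288.]
solvent_can 0.74 [586. 348.  -0.] [491. 283.]
pointer_tip 0.64 [606.  55.  75.] [347. 291.]
pointer_tip 0.38 [ 420. -273.   14.] [175. 238.]
band_mid 0.49 [616.  59.  67.] [350. 297.]
band_mid 0.39 [ 495. -267.   16.] [178. 269.]
```

View pics/top0.png

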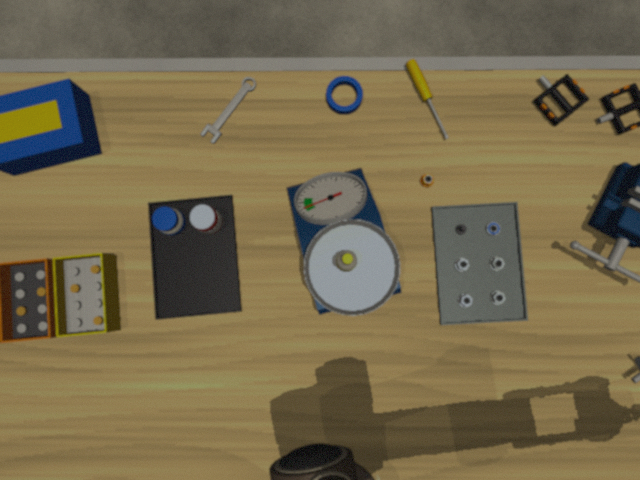

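View pics/scene0.png

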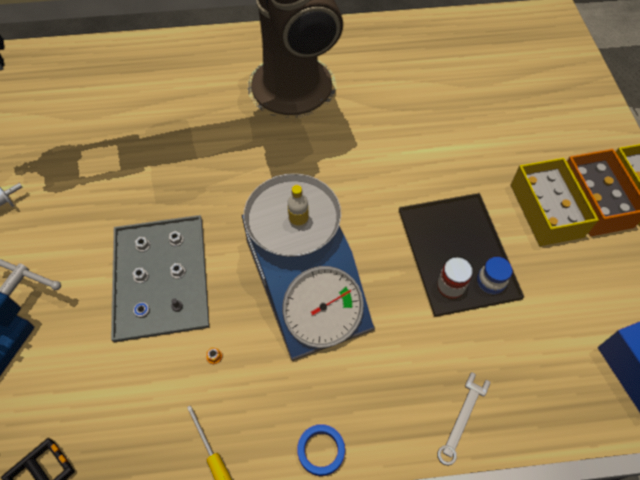

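The top view shows the pan and bottle at about (349,266), the drip tray on the left with its free half nearest the robot, and the nut tray on the right. The nuts are at (463,264), (498,263), (466,300) and (499,298). The orange look-alike is outside the tray at (426,180). The scene view agrees with this, and the green band lies right beside the pointer.

Next I'll move to a point above the bottle.

Emit:
{"api": "servo_tool", "payload": {"increments": [0.78, -0.8, -0.6, 0, 0, 0, 0.78, -0.8, -0.6, 0, 0, 0, 0.78, -0.8, -0.6, 0, 0, 0, 0.78, -0.8, -0.6, 0, 0, 0], "claw": 0, "squeeze": 30}}

```text
t: 1.9
position: [238.9, -460.0, 335.7]
eef_rot: [0.992, 0.125, 0.001, 0.003]
contact_force: [-0.1, -0.0, 0.3]
grip_width: 85.1
grasp_force: 0.0
```

Emit:
{"api": "servo_tool", "payload": {"increments": [0.78, -0.8, 0, 0, 0, 0, 0.78, -0.8, 0, 0, 0, 0, 0.78, -0.8, 0, 0, 0, 0, 0.78, -0.8, 0, 0, 0, 0]}}

```text
t: 2.4
position: [321.6, -314.8, 331.6]
eef_rot: [0.992, 0.125, -0.0, -0.0]
contact_force: [-0.1, -0.1, -0.2]
grip_width: 85.2
grasp_force: 0.0
```

Emit:
{"api": "servo_tool", "payload": {"increments": [0.78, -0.8, 0, 0, 0, 0, 0.78, -0.8, 0, 0, 0, 0, 0.78, -0.8, 0, 0, 0, 0, 0.78, -0.8, 0, 0, 0, 0]}}

```text
t: 2.9
position: [405.9, -170.8, 331.8]
eef_rot: [0.992, 0.125, -0.0, 0.0]
contact_force: [-0.7, 0.2, -0.3]
grip_width: 85.2
grasp_force: 0.0
```

```bash
python3 - <<'E'
from h import *
o=status.get_obs(); print(o["position"],o["t"])
p=optics.get_image("wrist"); save(p,"w1.png")
marks(p,["oil_center","pan_floor"],2); marks(p,["oil_center"],2,"spot_in")
print(to([493,-20,330]))
E
```

```text
[ 405.91559627 -170.80044546  331.84722561] 2.9
oil_center 0.87 [490. -22. 203.] [99. 35.]
oil_center 0.43 [ 497. -307.    2.] [461. 128.]
pan_floor 0.66 [487. -32. 147.] [153.  55.]
pan_floor 0.63 [ 420. -276.   15.] [413. 192.]
oil_center 0.97 [492. -32. 222.] [100.  30.]
[ 0.819 -0.846  0.012]
```

Emit:
{"api": "servo_tool", "payload": {"increments": [0.81, -0.835, 0, 0, 0, 0, 0.81, -0.835, 0, 0, 0, 0, 0.81, -0.835, 0, 0, 0, 0, 0.81, -0.835, 0, 0, 0, 0]}}

```text
t: 3.6
position: [493.4, -19.3, 332.0]
eef_rot: [0.992, 0.124, -0.0, -0.0]
contact_force: [-0.5, -1.3, -0.8]
grip_width: 85.6
grasp_force: 0.0
```

```bash
python3 - <<'E'
from h import *
o=status.get_obs(); print(o["position"],o["t"])
p=optics.get_image("wrist"); save(p,"w2.png")
marks(p,["oil_center","pan_floor"],1); marks(p,["oil_center"],1,"spot_in")
q=optics.get_image("top")
r=optics.regions_of("oil_center",p)[0]["mask"]; d=p["depth"]
v,u=np.nonzero(r&(d>0)); K=p["camera_matrix"]; z=d[v,u]
X=np.array([w(p,[(a-K[0,2])*c/K[0,0],(b-K[1,2])*c/K[1,1],c]) for a,b,c in zip(u,v,z)])
t=X[X[:,2]>238]; print("cap",len(t),t.min(0),t.max(0),X[:,2].max())
E
```

```text
[493.3766462  -19.32149089 332.03488685] 3.6
oil_center 0.75 [492. -21. 205.] [319. 237.]
oil_center 0.93 [499. -18. 221.] [318. 234.]Traceback (most recent call last):
  File "<stdin>", line 9, in <module>
    return umr_minimum(a, axis, None, out, keepdims, initial, where)
ValueError: zero-size array to reduction operation minimum which has no identity
```

View pics/w2.png

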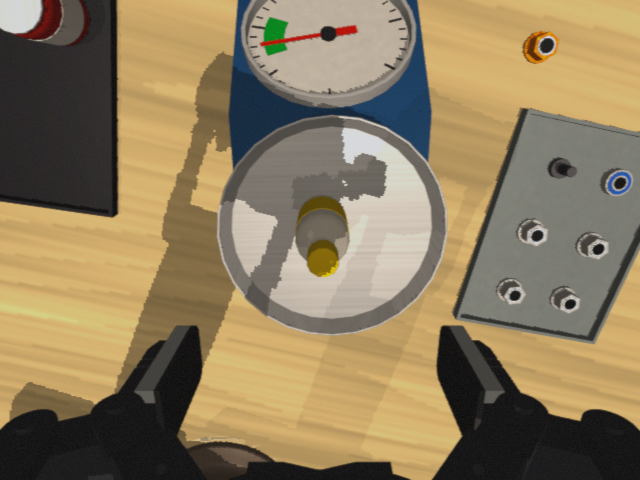

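The wrist view shows the bottle centred in the pan at (320,240). The band's lower edge is just before the pointer, at (283,52), and the nut tray is in view on the right. The bottle's measured position agrees with the TCP, so I'll descend and grip.

Emit:
{"api": "servo_tool", "payload": {"increments": [-0.01, 0.01, 0.35, 0, 0, 0, -0.01, 0.01, 0.7, 0, 0, 0, -0.01, 0.01, 0.85, 0, 0, 0, -0.01, 0.01, 0.93, 0, 0, 0, -0.01, 0.01, 0.93, 0, 0, 0, -0.01, 0.01, 0.93, 0, 0, 0]}}

```text
t: 4.65
position: [492.4, -22.3, 194.3]
eef_rot: [0.992, 0.123, 0.001, 0.0]
contact_force: [-0.0, -0.3, -0.1]
grip_width: 85.3
grasp_force: 0.0
```

Emit:
{"api": "servo_tool", "payload": {"increments": [0, 0, 0, 0, 0, 0, 0, 0, 0, 0, 0, 0, 0, 0, 0, 0, 0, 0, 0, 0, 0, 0, 0, 0, 0, 0, 0, 0, 0, 0, 0, 0, 0, 0, 0, 0, 0, 0, 0, 0, 0, 0], "claw": 1, "squeeze": 25}}

```text
t: 5.52
position: [491.3, -21.9, 192.8]
eef_rot: [0.992, 0.123, 0.0, -0.0]
contact_force: [-0.3, 0.3, -0.8]
grip_width: 34.8
grasp_force: 28.4
```

Emit:
{"api": "servo_tool", "payload": {"increments": [0, 0, -0.1, 0, 0, 0, 0, 0, -0.3, 0, 0, 0, 0, 0, -0.47, 0, 0, 0, 0, 0, -0.47, 0, 0, 0]}}

```text
t: 6.02
position: [493.1, -22.2, 266.4]
eef_rot: [0.992, 0.123, 0.003, 0.001]
contact_force: [0.0, -0.7, -0.4]
grip_width: 34.8
grasp_force: 28.3
```

Emit:
{"api": "servo_tool", "payload": {"increments": [0.08, -0.3, 0, 0, 0, 0, 0.11, -0.65, 0, 0, 0, 0, 0.15, -1, 0, 0, 0, 0, 0.15, -1, 0, 0, 0, 0]}}

```text
t: 6.52
position: [474.8, 131.8, 262.0]
eef_rot: [0.992, 0.126, -0.001, -0.0]
contact_force: [-0.3, -1.2, -1.1]
grip_width: 35.3
grasp_force: 28.3
```

Emit:
{"api": "servo_tool", "payload": {"increments": [0.08, -0.4, 0, 0, 0, 0, 0.11, -0.75, 0, 0, 0, 0, 0.15, -1, 0, 0, 0, 0, 0.15, -1, 0, 0, 0, 0, 0.15, -1, 0, 0, 0, 0]}}

```text
t: 7.15
position: [461.3, 278.7, 262.3]
eef_rot: [0.992, 0.123, -0.001, 0.001]
contact_force: [0.1, -0.4, -0.9]
grip_width: 34.9
grasp_force: 28.3
```

```bash
python3 - <<'E'
from h import *
o=status.get_obs(); print(o["position"],o["t"],o["grip_width"],o["contact_force"])
p=optics.get_image("scene"); save(p,"s2.png")
marks(p,["oil_center","drip_free","grease_jar","solvent_can"],2); print(to([460,283,50]))
E
```

```text
[461.34246543 278.66429461 262.33973648] 7.15 34.86936894738142 [ 0.13967776 -0.44696144 -0.92231622]
oil_center 0.72 [460. 285. 265.] [475. 151.]
drip_free 0.73 [455. 294.   4.] [449. 228.]
grease_jar 0.9 [586. 347.   2.] [491. 282.]
grease_jar 0.15 [585.  -4. 102.] [314. 277.]
solvent_can 0.92 [586. 265.   6.] [450. 286.]
[-0.005 -0.03   1.421]
```

Emit:
{"api": "servo_tool", "payload": {"increments": [0, -0.04, 0.35, 0, 0, 0, 0, -0.04, 0.7, 0, 0, 0, 0, -0.04, 1, 0, 0, 0, 0, -0.04, 1, 0, 0, 0]}}

```text
t: 7.9
position: [456.7, 283.4, 109.5]
eef_rot: [0.992, 0.123, -0.005, 0.002]
contact_force: [-0.4, -0.2, -0.7]
grip_width: 34.6
grasp_force: 28.3
```

Emit:
{"api": "servo_tool", "payload": {"increments": [0, 0, 0.2, 0, 0, 0, 0, 0, 0.32, 0, 0, 0, 0, 0, 0.38, 0, 0, 0, 0, 0, 0.41, 0, 0, 0, 0, 0, 0.41, 0, 0, 0, 0, 0, 0.41, 0, 0, 0]}}

```text
t: 8.65
position: [460.7, 286.2, 52.5]
eef_rot: [0.992, 0.123, 0.001, -0.0]
contact_force: [0.3, -0.9, -1.2]
grip_width: 34.8
grasp_force: 28.3
```

Lower slowly until contact.

Emit:
{"api": "servo_tool", "payload": {"increments": [0, 0, 0.01, 0, 0, 0, 0, 0, 0.02, 0, 0, 0, 0, 0, 0.025, 0, 0, 0, 0, 0, 0.025, 0, 0, 0, 0, 0, 0.025, 0, 0, 0]}}

```text
t: 9.28
position: [460.5, 286.0, 49.2]
eef_rot: [0.992, 0.123, 0.0, -0.0]
contact_force: [-1.9, -1.4, 7.2]
grip_width: 34.8
grasp_force: 29.0
```

Emit:
{"api": "servo_tool", "payload": {"increments": [0, 0, -0.005, 0, 0, 0, 0, 0, -0.005, 0, 0, 0, 0, 0, -0.005, 0, 0, 0, 0, 0, -0.005, 0, 0, 0, 0, 0, -0.005, 0, 0, 0], "claw": 0}}

```text
t: 9.9
position: [460.0, 285.8, 48.7]
eef_rot: [0.992, 0.123, -0.0, 0.0]
contact_force: [-0.5, -0.7, -0.5]
grip_width: 85.3
grasp_force: 0.0
```

Emit:
{"api": "servo_tool", "payload": {"increments": [0, 0, -0.15, 0, 0, 0, 0, 0, -0.5, 0, 0, 0, 0, 0, -0.9, 0, 0, 0, 0, 0, -1, 0, 0, 0]}}

```text
t: 10.4
position: [463.0, 287.3, 203.8]
eef_rot: [0.992, 0.123, 0.004, -0.002]
contact_force: [0.2, 0.4, 0.5]
grip_width: 85.2
grasp_force: 0.0
```

Emit:
{"api": "servo_tool", "payload": {"increments": [0, 0.2, -0.4, 0, 0, 0, 0, 0.4, -0.8, 0, 0, 0, -0.2, 0.8, -0.8, 0, 0, 0, -0.3, 1, -0.8, 0, 0, 0]}}

```text
t: 10.9
position: [452.9, 127.6, 319.4]
eef_rot: [0.992, 0.123, 0.001, 0.0]
contact_force: [0.1, -0.2, 0.3]
grip_width: 85.1
grasp_force: 0.0
```

```bash
python3 - <<'E'
from h import *
o=status.get_obs(); print(o["position"],o["t"],o["grip_width"])
p=optics.get_image("scene"); save(p,"s3.png")
marks(p,["oil_center","pan_floor","pointer_tip","band_mid"],2); print(to([465,-200,300]))
E
```

```text
[452.89182362 127.58347689 319.38662697] 10.9 85.07865054962647
oil_center 0.97 [459. 293.  54.] [454. 217.]
pointer_tip 0.59 [587.  -5. 102.] [313. 278.]
band_mid 0.72 [ 571. -272.    3.] [176. 308.]
band_mid 0.66 [616.  62.  64.] [351. 298.]
[-0.457  2.151  0.119]
```

View pics/s3.png

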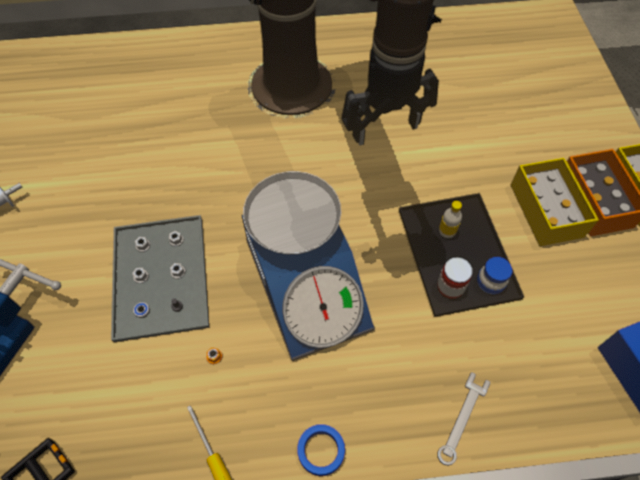

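The bottle stands upright in the drip tray at (452,220). The pointer is back at zero, and the band sits on the right of the dial with its middle at about 1.57 rad. Next, the nuts.

Emit:
{"api": "servo_tool", "payload": {"increments": [-0.1, 0.4, 0, 0, 0, 0, -0.15, 0.75, 0, 0, 0, 0, -0.23, 1, 0, 0, 0, 0, -0.23, 1, 0, 0, 0, 0]}}

```text
t: 11.65
position: [456.6, -25.5, 318.1]
eef_rot: [0.993, 0.122, -0.001, -0.0]
contact_force: [-0.2, 0.7, -0.9]
grip_width: 85.0
grasp_force: 0.0
```

Emit:
{"api": "servo_tool", "payload": {"increments": [-0.1, 0.4, 0.1, 0, 0, 0, -0.15, 0.75, 0.2, 0, 0, 0, -0.23, 1, 0.3, 0, 0, 0, -0.23, 1, 0.3, 0, 0, 0, -0.23, 1, 0.3, 0, 0, 0]}}

```text
t: 12.28
position: [460.1, -176.8, 273.4]
eef_rot: [0.992, 0.124, -0.0, -0.001]
contact_force: [0.3, 0.4, 1.2]
grip_width: 85.1
grasp_force: 0.0
```

```bash
cat > nuts.py <<'E'
from h import *
o=status.get_obs(); print(o["position"].round(1),o["t"],o["grip_width"])
p=optics.get_image("wrist"); save(p,"w_%d.png"%(o["t"]*100))
marks(p,["nut0_center","bearing","crank_bolt"],6)
E
python3 nuts.py; ls pics
```

```text
[ 460.1 -176.8  273.4] 12.275 85.13961681184018
nut0_center 0.8 [ 427. -346.   15.] [472. 264.]
nut0_center 0.21 [ 499. -269.   15.] [423. 176.]
bearing 0.69 [ 574. -338.    3.] [517. 114.]
crank_bolt 0.98 [ 568. -272.    5.] [448. 101.]
s2.png
s3.png
scene0.png
top0.png
w1.png
w2.png
w_1227.png
```

```bash
python3 -c "
import cv2,glob;f=sorted(glob.glob('pics/w_*.png'))[-1];cv2.imwrite('pics/v1.png',cv2.imread(f))"
```

```text
(no output)
```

View pics/v1.png

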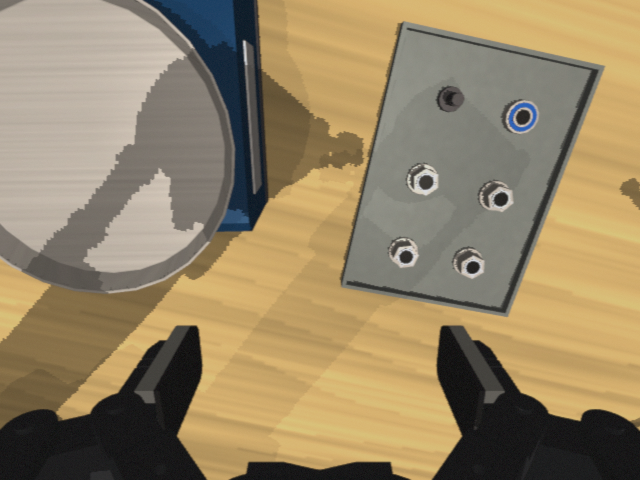

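The four nuts are at (404,252), (470,262), (424,180) and (496,196). The bolt is at (450,98) and the bearing at (521,116). I'll hover low over the nearest nut for a close look.

Emit:
{"api": "servo_tool", "payload": {"increments": [-0.2, 0.3, 0.3, 0, 0, 0, -0.4, 0.55, 0.6, 0, 0, 0, -0.4, 0.55, 0.82, 0, 0, 0, -0.4, 0.55, 0.82, 0, 0, 0, -0.4, 0.55, 0.82, 0, 0, 0], "claw": 0.45}}

```text
t: 13.1
position: [422.8, -273.0, 152.3]
eef_rot: [0.992, 0.124, 0.001, 0.001]
contact_force: [0.1, -0.9, 1.0]
grip_width: 46.9
grasp_force: 0.0
```

```bash
python3 nuts.py; python3 -c "
import cv2,glob;f=sorted(glob.glob('pics/w_*.png'))[-1];cv2.imwrite('pics/v2.png',cv2.imread(f))"
```

```text
[ 422.8 -273.   152.3] 13.1 46.92651787074977
nut0_center 0.85 [ 426. -341.   13.] [412. 248.]
bearing 0.6 [ 570. -339.    3.] [482.  25.]
```

View pics/v2.png

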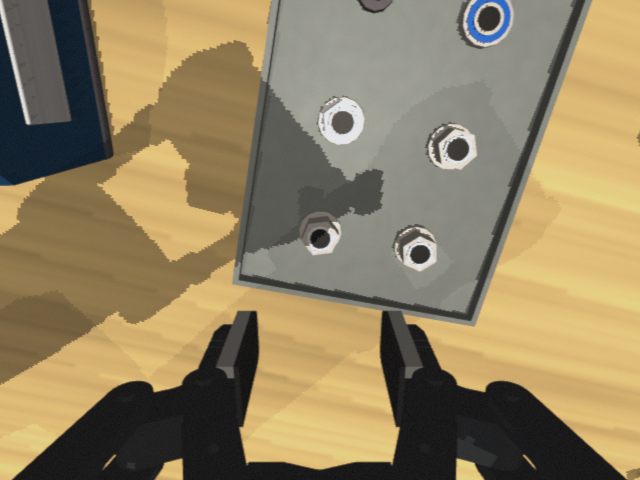

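The nuts are now large: (320,235) is under the tool, with the others at (415,248), (341,121) and (452,147). I'll get their tops and flats from the depth image.

```bash
cat > hexa.py <<'E'
from h import *
def hexes(p,seeds):
    d=p["depth"].astype(float); K=p["camera_matrix"]; M=cv2.Rodrigues(np.array(p["rvec"],float))[0]
    v,u=np.mgrid[:480,:640]; C=np.stack([(u-K[0,2])*d/K[0,0],(v-K[1,2])*d/K[1,1],d],-1).reshape(-1,3)[d.ravel()>0]
    W=(C-np.array(p["tvec"],float).ravel())@M
    o=status.get_obs(); ax=R.from_quat(o["eef_rot"]).as_matrix()
    ty=np.degrees(np.arctan2(ax[1,1],ax[0,1]))
    for s in seeds:
        P=W[(np.hypot(*(W[:,:2]-s).T)<22)&(W[:,2]>12)&(W[:,2]<40)]
        if len(P)<30: print(s,"few",len(P)); continue
        top=np.median(P[P[:,2]>np.percentile(P[:,2],50)][:,2]); Q=P[abs(P[:,2]-top)<2][:,:2]
        best=[]
        for a in range(60):
            n=np.radians([a,a+60,a+120]); pr=Q@np.array([np.cos(n),np.sin(n)])
            lo,hi=np.percentile(pr,1,axis=0),np.percentile(pr,99,axis=0); best.append(((hi-lo).sum(),a,(lo+hi)/2,n))
        b=min(best,key=lambda t:t[0]); N=np.array([np.cos(b[3]),np.sin(b[3])]).T
        c=np.linalg.lstsq(N,b[2],rcond=None)[0]
        turn=(b[1]-ty+30)%60-30
        print("seed",s,"c",c.round(1),"top",round(top,1),"w",round(b[0]/3,1),round(max(best,key=lambda t:t[0])[0]/3,1),"flat deg",b[1],"world turn",round(turn,1),"tool rz",round(-turn/30,2),"incr to z20",to([*c,20]),len(Q))
E
python3 - <<'E'
from hexa import *
p=optics.get_image("wrist"); hexes(p,[(421,-272),(427,-343),(496,-268),(497,-340)])
E
```

```text
seed (421, -272) c [ 420.6 -276. ] top 23.9 w 21.5 22.4 flat deg 25 world turn -19.2 tool rz 0.64 incr to z20 [-0.02   0.012  0.884] 904
seed (427, -343) c [ 426.4 -343.7] top 23.8 w 21.5 22.5 flat deg 55 world turn 10.8 tool rz -0.36 incr to z20 [-0.093  0.459  0.885] 883
seed (496, -268) c [ 495.4 -270.9] top 24.0 w 21.3 22.3 flat deg 48 world turn 3.8 tool rz -0.13 incr to z20 [0.471 0.102 0.885] 1143
seed (497, -340) c [ 497.5 -344. ] top 23.9 w 21.5 22.4 flat deg 58 world turn 13.8 tool rz -0.46 incr to z20 [0.365 0.577 0.886] 1103
```

Emit:
{"api": "servo_tool", "payload": {"increments": [-0.02, 0.01, 0.25, 0, 0, 0.3, -0.02, 0.01, 0.5, 0, 0, 0.64, -0.02, 0.01, 0.7, 0, 0, 0.64, -0.02, 0.01, 0.8, 0, 0, 0.64, -0.02, 0.01, 0.885, 0, 0, 0.64, -0.02, 0.01, 0.885, 0, 0, 0.64, -0.02, 0.01, 0.885, 0, 0, 0.64]}}

```text
t: 14.22
position: [419.7, -275.9, 18.9]
eef_rot: [0.999, -0.044, 0.001, 0.001]
contact_force: [-0.5, -0.2, -0.5]
grip_width: 46.7
grasp_force: 0.0
```

Emit:
{"api": "servo_tool", "payload": {"increments": [0, 0, 0, 0, 0, 0, 0, 0, 0, 0, 0, 0, 0, 0, 0, 0, 0, 0, 0, 0, 0, 0, 0, 0, 0, 0, 0, 0, 0, 0], "claw": 1, "squeeze": 25}}

```text
t: 14.85
position: [419.6, -275.3, 19.2]
eef_rot: [0.999, -0.044, 0.001, 0.0]
contact_force: [0.4, 1.1, 5.5]
grip_width: 21.3
grasp_force: 27.4
```

The nut is gripped (21.3 mm). Now I'll lift it and carry it over the pan.

Emit:
{"api": "servo_tool", "payload": {"increments": [0, 0, -0.1, 0, 0, 0, 0, 0, -0.4, 0, 0, 0, 0, 0, -0.8, 0, 0, 0, 0, 0, -1, 0, 0, 0]}}

```text
t: 15.35
position: [420.5, -276.7, 172.6]
eef_rot: [0.999, -0.044, 0.003, 0.002]
contact_force: [0.2, -1.3, -0.6]
grip_width: 21.3
grasp_force: 25.9
```

Emit:
{"api": "servo_tool", "payload": {"increments": [0, -0.1, -0.25, 0, 0, 0, 0.05, -0.3, -0.42, 0, 0, 0, 0.1, -0.6, -0.42, 0, 0, 0, 0.1, -0.6, -0.42, 0, 0, 0]}}

```text
t: 15.85
position: [442.1, -184.9, 232.3]
eef_rot: [0.999, -0.042, 0.001, 0.0]
contact_force: [0.1, -0.6, -0.1]
grip_width: 21.5
grasp_force: 25.9
```

Emit:
{"api": "servo_tool", "payload": {"increments": [0.15, -0.4, 0, 0, 0, 0, 0.2, -0.7, 0, 0, 0, 0, 0.22, -0.84, 0, 0, 0, 0, 0.22, -0.84, 0, 0, 0, 0, 0.22, -0.84, 0, 0, 0, 0]}}

```text
t: 16.48
position: [485.5, -65.3, 231.1]
eef_rot: [0.999, -0.044, -0.0, 0.0]
contact_force: [0.5, 0.5, -0.4]
grip_width: 21.5
grasp_force: 26.0
```

```bash
python3 - <<'E'
from h import *
o=status.get_obs(); print(o["position"].round(1),o["t"],o["grip_width"])
p=optics.get_image("wrist"); marks(p,["pan_floor","pointer_tip","band_mid"],2)
print(to([486,-65,173]))
d=p["depth"].astype(float); K=p["camera_matrix"]
for X in ([500,-10,156],[520,-20,156],[470,0,156]):
    u,v=px(p,X).astype(int); c=np.median(d[v-2:v+3,u-2:u+3]); print(w(p,[(u-K[0,2])*c/K[0,0],(v-K[1,2])*c/K[1,1],c]).round(1))
E
```

```text
[485.5 -65.3 231.1] 16.475 21.543334054269746
pan_floor 0.58 [485. -31. 156.] [253. 272.]
pointer_tip 0.75 [587.  -2. 104.] [193.  78.]
band_mid 0.71 [613.  61.  69.] [104.  48.]
[ 0.003 -0.003  0.387]
[500.7 -10.4 157.1]
[520.5 -20.5 157.1]
[470.4  -0.6 157.3]
```

Emit:
{"api": "servo_tool", "payload": {"increments": [0, 0, 0.2, 0, 0, 0, 0, 0, 0.3, 0, 0, 0, 0, 0, 0.35, 0, 0, 0, 0, 0, 0.37, 0, 0, 0, 0, 0, 0.385, 0, 0, 0, 0, 0, 0.395, 0, 0, 0, 0, 0, 0.405, 0, 0, 0, 0, 0, 0.415, 0, 0, 0, 0, 0, 0.415, 0, 0, 0, 0, 0, 0.415, 0, 0, 0]}}

```text
t: 17.92
position: [485.8, -64.3, 168.8]
eef_rot: [0.999, -0.044, 0.0, -0.0]
contact_force: [0.2, 0.1, 0.5]
grip_width: 21.5
grasp_force: 26.1
```

Emit:
{"api": "servo_tool", "payload": {"increments": [0, 0, 0, 0, 0, 0, 0, 0, 0, 0, 0, 0, 0, 0, 0, 0, 0, 0, 0, 0, -0.02, 0, 0, 0], "claw": 0.5}}

```text
t: 18.42
position: [485.5, -64.3, 171.6]
eef_rot: [0.999, -0.044, -0.0, -0.0]
contact_force: [-0.8, 0.7, -0.2]
grip_width: 43.2
grasp_force: 0.0
```

Emit:
{"api": "servo_tool", "payload": {"increments": [0, 0, -0.1, 0, 0, 0, 0, 0, -0.25, 0, 0, 0, 0, 0, -0.5, 0, 0, 0, 0, 0, -0.5, 0, 0, 0]}}

```text
t: 18.92
position: [488.8, -65.0, 251.5]
eef_rot: [0.999, -0.044, 0.005, 0.001]
contact_force: [0.3, -1.2, 0.1]
grip_width: 42.9
grasp_force: 0.0
```

```bash
cat > dial.py <<'E'
from h import *
# dial angles by colour: rays to the dial plane
def dial(p):
    xs=np.array([np.cos(YAW),np.sin(YAW),0]); ys=np.array([-np.sin(YAW),np.cos(YAW),0]); up=-np.cos(np.radians(40))*xs+np.array([0,0,np.sin(np.radians(40))])
    n=np.cross(up,ys); n*=np.sign(n[2])
    M=cv2.Rodrigues(np.array(p["rvec"],float))[0]; o=-M.T@np.array(p["tvec"],float).ravel(); Ki=np.linalg.inv(p["camera_matrix"])
    im=p["image"].astype(int); out={}
    for nm,m in (("red",(im[...,0]>130)&(im[...,1]<75)&(im[...,2]<75)),("green",(im[...,1]>90)&(im[...,0]<60)&(im[...,2]<90))):
        v,u=np.nonzero(m); r=(np.c_[u,v,np.ones(len(u))]@Ki.T)@M; t=((CEN-o)@n)/(r@n); X=o+r*t[:,None]-CEN
        a,b=X@up,X@ys; k=np.hypot(a,b)<70; a,b=a[k],b[k]; out[nm]=(a,b)
    return out
YAW=np.radians(14.2); CEN=np.array([628.,5,66.6])
def report(p):
    o=dial(p)
    a,b=o["red"]; k=np.hypot(a,b)>25; A=np.arctan2(b[k].mean(),a[k].mean()); print("pointer",round(A,3),k.sum(), "centroid all red",a.mean().round(1),b.mean().round(1))
    a,b=o["green"]; t=np.arctan2(b,a); print("band",np.percentile(t,[1,50,99]).round(3),np.hypot(a,b).min().round(),np.hypot(a,b).max().round(),len(a))
E
python3 - <<'E'
from dial import *
o=status.get_obs(); print(o["position"].round(1),o["t"],o["grip_width"])
for c in ("scene","wrist"):
    p=optics.get_image(c); save(p,c+"4.png"); print(c); report(p); marks(p,["nut0_center"],5)
E
```

```text
[488.8 -65.  251.5] 18.925 42.87800484847784
scene
pointer 0.655 9 centroid all red -1.5 2.2
band [1.228 1.564 1.894] 42.0 56.0 141
nut0_center 0.67 [ 423. -341.   13.] [142. 242.]
wrist
pointer 0.624 200 centroid all red 17.0 13.3
band [1.142 1.517 1.92 ] 38.0 56.0 931
nut0_center 0.65 [ 425. -343.   13.] [622. 237.]
```

The first nut reads about 0.63 rad, and the band runs from about 1.15 to 1.95. Now the second nut, at (495,-271).

Emit:
{"api": "servo_tool", "payload": {"increments": [0, 0.4, 0, 0, 0, 0, 0.05, 0.8, 0, 0, 0, 0, 0.1, 1, 0, 0, 0, 0, 0.1, 1, 0, 0, 0, 0], "claw": 0.45}}

```text
t: 19.62
position: [486.8, -216.7, 245.3]
eef_rot: [0.999, -0.046, -0.001, -0.0]
contact_force: [-0.8, -0.0, -0.3]
grip_width: 47.0
grasp_force: 0.0
```

Emit:
{"api": "servo_tool", "payload": {"increments": [0.04, 0.2, 0.1, 0, 0, -0.3, 0.085, 0.366, 0.4, 0, 0, -0.6, 0.085, 0.366, 0.65, 0, 0, -0.767, 0.085, 0.366, 0.65, 0, 0, -0.767, 0.085, 0.366, 0.65, 0, 0, -0.767]}}

```text
t: 20.25
position: [495.8, -270.2, 150.0]
eef_rot: [0.988, 0.156, 0.0, 0.0]
contact_force: [0.6, 0.4, -0.5]
grip_width: 46.8
grasp_force: 0.0
```

```bash
python3 - <<'E'
from hexa import *
o=status.get_obs(); print(o["position"].round(1),o["t"])
p=optics.get_image("wrist"); hexes(p,[(427,-343),(496,-270),(497,-344)])
E
```

```text
[ 495.8 -270.2  150. ] 20.25
seed (427, -343) c [ 424.2 -338.4] top 23.4 w 15.1 16.4 flat deg 50 world turn 2.1 tool rz -0.07 incr to z20 [-0.599  0.279  0.872] 247
seed (496, -270) c [ 495.6 -270.9] top 23.8 w 21.3 22.2 flat deg 46 world turn -1.9 tool rz 0.06 incr to z20 [-0.008 -0.002  0.873] 918
seed (497, -344) c [ 497.7 -344.1] top 23.8 w 21.6 22.5 flat deg 57 world turn 9.1 tool rz -0.3 incr to z20 [-0.145  0.466  0.874] 876
```

Emit:
{"api": "servo_tool", "payload": {"increments": [0, 0, 0.25, 0, 0, 0, 0, 0, 0.5, 0, 0, 0.03, 0, 0, 0.7, 0, 0, 0.03, 0, 0, 0.8, 0, 0, 0.03, 0, 0, 0.87, 0, 0, 0.03, 0, 0, 0.87, 0, 0, 0.03, 0, 0, 0.87, 0, 0, 0.03]}}

```text
t: 21.18
position: [496.3, -271.5, 20.0]
eef_rot: [0.989, 0.148, 0.001, 0.001]
contact_force: [0.3, 0.3, 0.6]
grip_width: 47.0
grasp_force: 0.0
```

Emit:
{"api": "servo_tool", "payload": {"increments": [0, 0, 0, 0, 0, 0, 0, 0, 0, 0, 0, 0, 0, 0, 0, 0, 0, 0, 0, 0, 0, 0, 0, 0, 0, 0, 0, 0, 0, 0], "claw": 1}}

```text
t: 21.8
position: [496.0, -271.4, 19.7]
eef_rot: [0.989, 0.148, 0.001, 0.001]
contact_force: [-0.2, -0.1, 5.4]
grip_width: 21.0
grasp_force: 25.1
```

Emit:
{"api": "servo_tool", "payload": {"increments": [0, 0, -0.1, 0, 0, 0, 0, 0, -0.4, 0, 0, 0, 0, 0, -0.8, 0, 0, 0, 0, 0, -1, 0, 0, 0, 0, 0, -1, 0, 0, 0]}}

```text
t: 22.42
position: [497.4, -272.2, 172.6]
eef_rot: [0.989, 0.148, 0.003, 0.002]
contact_force: [0.7, -0.9, -0.4]
grip_width: 21.6
grasp_force: 24.6
```

```bash
python3 - <<'E'
from h import *
o=status.get_obs(); print(o["position"].round(1),o["grip_width"]); print(to([450,-12,232]))
E
```

```text
[ 497.4 -272.2  172.6] 21.644819593677926
[ 0.209 -1.749 -0.405]
```

Emit:
{"api": "servo_tool", "payload": {"increments": [0, -0.1, -0.25, 0, 0, 0, 0.05, -0.4, -0.41, 0, 0, 0, 0.1, -0.8, -0.41, 0, 0, 0, 0.1, -0.8, -0.41, 0, 0, 0]}}

```text
t: 22.92
position: [472.0, -147.9, 228.2]
eef_rot: [0.989, 0.15, -0.002, -0.002]
contact_force: [0.1, -0.5, -0.1]
grip_width: 21.1
grasp_force: 24.7
```

Emit:
{"api": "servo_tool", "payload": {"increments": [0.05, -0.4, 0, 0, 0, 0, 0.1, -0.75, 0, 0, 0, 0, 0.11, -0.95, 0, 0, 0, 0, 0.11, -0.95, 0, 0, 0, 0, 0.11, -0.95, 0, 0, 0, 0]}}

```text
t: 23.55
position: [448.5, -11.6, 229.5]
eef_rot: [0.989, 0.148, -0.001, 0.0]
contact_force: [0.1, -0.2, 0.0]
grip_width: 21.4
grasp_force: 24.9
```

```bash
python3 - <<'E'
from h import *
o=status.get_obs(); print(o["position"].round(1),o["t"],o["grip_width"]); print(to([450,-12,165]))
E
```

```text
[448.5 -11.6 229.5] 23.55 21.360716945429065
[0.01  0.006 0.43 ]
```

Emit:
{"api": "servo_tool", "payload": {"increments": [0.01, 0, 0.2, 0, 0, 0, 0.01, 0, 0.3, 0, 0, 0, 0.01, 0, 0.36, 0, 0, 0, 0.01, 0, 0.385, 0, 0, 0, 0.01, 0, 0.4, 0, 0, 0, 0.01, 0, 0.41, 0, 0, 0, 0.01, 0, 0.42, 0, 0, 0, 0.01, 0, 0.43, 0, 0, 0, 0.01, 0, 0.43, 0, 0, 0, 0.01, 0, 0.43, 0, 0, 0]}}

```text
t: 24.8
position: [449.9, -10.2, 165.8]
eef_rot: [0.989, 0.148, 0.0, -0.0]
contact_force: [-0.0, 0.7, -0.2]
grip_width: 21.2
grasp_force: 24.9
```

Emit:
{"api": "servo_tool", "payload": {"increments": [0, 0, 0, 0, 0, 0, 0, 0, 0, 0, 0, 0, 0, 0, 0, 0, 0, 0, 0, 0, -0.02, 0, 0, 0], "claw": 0.5}}

```text
t: 25.3
position: [449.7, -10.2, 168.7]
eef_rot: [0.989, 0.148, -0.0, -0.0]
contact_force: [0.7, -0.3, 0.2]
grip_width: 42.7
grasp_force: 0.0
```

Emit:
{"api": "servo_tool", "payload": {"increments": [0, 0, -0.1, 0, 0, 0, 0, 0, -0.25, 0, 0, 0, 0, 0, -0.5, 0, 0, 0, 0, 0, -0.5, 0, 0, 0]}}

```text
t: 25.8
position: [452.9, -10.6, 248.2]
eef_rot: [0.989, 0.148, 0.004, 0.001]
contact_force: [0.2, -0.3, 0.4]
grip_width: 42.6
grasp_force: 0.0
```

```bash
python3 - <<'E'
from dial import *
o=status.get_obs(); print(o["position"].round(1),o["t"],o["grip_width"])
for c in ("scene","wrist"):
    p=optics.get_image(c); save(p,c+"5.png"); print(c); report(p)
E
```

```text
[452.9 -10.6 248.2] 25.8 42.64408995745387
scene
pointer 1.292 23 centroid all red 1.7 10.7
band [1.367 1.634 1.894] 42.0 56.0 113
wrist
pointer nan 0 centroid all red nan nandial.py:15: RuntimeWarning: Mean of empty slice.
  a,b=o["red"]; k=np.hypot(a,b)>25; A=np.arctan2(b[k].mean(),a[k].mean()); print("pointer",round(A,3),k.sum(), "centroid all red",a.mean().round(1),b.mean().round(1))
  ret = ret.dtype.type(ret / rcount)
Traceback (most recent call last):
  File "dial.py", line 16, in report
    a,b=o["green"]; t=np.arctan2(b,a); print("band",np.percentile(t,[1,50,99]).round(3),np.hypot(a,b).min().round(),np.hypot(a,b).max().round(),len(a))
                                                    ~~~~~~~~~~~~~^^^^^^^^^^^^^
IndexError: index -1 is out of bounds for axis 0 with size 0
```

Emit:
{"api": "servo_tool", "payload": {"increments": [0.1, 0, -0.3, 0, 0, 0, 0.25, 0, -0.57, 0, 0, 0, 0.25, 0, -0.57, 0, 0, 0, 0.25, 0, -0.57, 0, 0, 0]}}

```text
t: 26.4
position: [484.6, 0.8, 327.5]
eef_rot: [0.989, 0.148, -0.002, -0.0]
contact_force: [-0.4, 0.0, -0.3]
grip_width: 43.3
grasp_force: 0.0
```

```bash
python3 - <<'E'
from dial import *
o=status.get_obs(); print(o["position"].round(1),o["t"])
p=optics.get_image("wrist"); report(p)
c=px(p,CEN).astype(int); print(c)
x0,y0=max(c[0]-100,0),max(c[1]-80,0)
cv2.imwrite("pics/d6.png",cv2.resize(p["image"][y0:y0+150,x0:x0+200,::-1],None,fx=4,fy=4,interpolation=cv2.INTER_CUBIC))
E
```

```text
[484.6   0.8 327.5] 26.4
pointer 1.284 141 centroid all red 2.7 12.8
band [1.157 1.593 1.925] 39.0 57.0 556
[363  30]
```

View pics/d6.png

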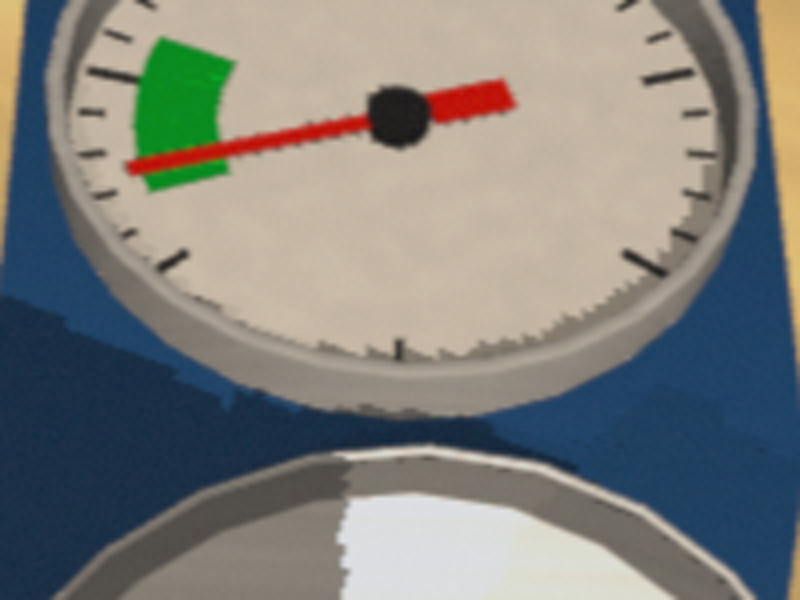

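The close-up shows the pointer at (130,168), inside the green with a strip of band still below it. It reads 1.28 rad against a band of 1.15 to 1.93, so two nuts are enough and a third would land near the far edge. The bottle is standing in the drip tray and the arm is clear, so I'm handing in.

```bash
python3 - <<'E'
from dial import *
p=optics.get_image("wrist"); report(p)
p=optics.get_image("top"); marks(p,["oil_center"],1)
print(ticket.hand_in())
E
```

```text
pointer 1.285 140 centroid all red 2.6 12.6
band [1.155 1.593 1.922] 39.0 57.0 558
oil_center 0.72 [465. 285.  56.] [193. 278.]
the job is handed in; nothing more can be done
None
```

I handed the job in at about 27 s, with no pass/fail result returned: the oil bottle is standing in the drip tray, and two nuts in the pan hold the pointer at 1.28 rad, inside the green band (about 1.15 to 1.93 rad), with the two spare nuts left in their tray.

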